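Rebuild the slip clutch pack of the brick abrasion tester

ROBOT

A 6-joint arm with a two-finger parallel gripper is mounted at the origin on the work surface. World frame = base frame: x ahead of the robot, y to its left, z up, the work surface at z = 0. Lengths are in mm, angles in degrees, forces in N, time in s.
With the tool pointing down it reaches from about 375 to 975 mm from the base axis. Payload 3.8 kg.
Tool frame: the origin (TCP) lies midway between the tips of the shut fingers; the grasp point (between the pads) lies 19 mm behind it; z points along the fingers, x is the direction in which the jaws open and shut, and the axes are right-handed (so a half turn about z gives the same grasp; the last joint's range is limited). The gripper opens to 85 mm and grips with 20 to 120 N. Pads are 22 mm wide; open, the fingers measure 114 mm over their backs; the gripper's body (76 mm by 85 mm) begins 54 mm behind the grasp point. The pads swing forward as they close: fully open they stand 13 mm farther back than shut.
Start: joints at [-75.968, 15.12, 91.902, -0, 72.978, -2.114], TCP at [187.702, -648.372, 231.28] pointing down, gripper open.
Joint ranges: [-150.88, 150.88], [-54.13, 125.18], [17.81, 147.31], [-75.09, 255.09], [0, 152.58], [-146.25, 146.25]. Speed limits (degrees/s): [147.25, 147.25, 180, 180, 180, 180].

INTERFACE

Orientations are given as [roll, pitch, yaw] about the fixed x, y, z axes, in that order (R = Rz(yaw) Ry(pitch) Rx(roll)).
In Python, from rig import arm gives the robot as it stands.
- The arm moves only by the tool servo_tool, never from a script. Its argument "targets" is a list of rows, each a list of 3 entries, a list of its own where there are three numbers: the shift along the tool's x, y, z in cm, then the turn, a rotation vector about the tool's x, y, z in rad, then the opening, from 0 (shut) to 1 (fully open). A call has 1 to 10 rows; each row shifts and turns the commanded pose from where the row before left it, along the tool's axes as they then stand; what a row does not reach is not made up. A row lasts 1/12 s, in which the tool goes at most 41.7 mm and 7.16 degrees, less where a joint would pass 70% of its speed; a pose out of reach is approached as far as the arm can. A call is refused whole if a number of a shift passes 4.17 or a number of a turn 0.125, either way. A call with a gripper value outside its range is refused whole. The fingers move at their own pace and stop on an object; "squeeze" is the grip in N (left out, the last holds). Time passes only in rows, so rows that do not move let the fingers close. It gives the time, the measured TCP pose, the force and the opening at its end, in the units of the state.
- arm.get_state(): the state, without advancing time (a new reading comes with each control period).
- arm.capture(name): name is "scene" or "top" or "wrist"; returns the picture (400x640x3 uint8, red, green, blue); there is no depth.
- arm.calibration(name): a dict with "fovy" (degrees; the focal length in pixels is half the picture's height over the tangent of half this angle, whatever the lens; pixels are square), "cx", "cy" (the principal point, pixels), "k1" (the pictures are not rectified: a ray, as slopes to the right and down, at radius r is drawn at 1 + k1 r^2 times it, then the intrinsics apply), "rvec" (rotation vector, rad) and "tvec" (3), from world to camera coordinates, as OpenCV has them; the wrist camera has in their place "hand_eye" (4x4, takes a point from camera to tool coordinates, whose origin is the TCP and whose axes are the tool frame's). Camera axes: x right, y down, z forward; pixel columns grow to the right and rows downward; lengths in mm; the calibration is good to about 2 mm. A picture is of the moment at which its call begins: read the wrist's pose just before it. calibration takes no time and is no camera call.
- arm.hand_in(): hands the job in, once; it reports no verdict.
The state is a dict: "time": time; "joints": joint angles; "joint_vel": joint speeds; "effort": joint torques, N m; "ee_pos": TCP position; "ee_rot": TCP orientation; "contact_force": force on the tool from outside, world axes, zero at the start; "wrist_torque": the same for the moment, N m; "width": finger opening in mm.
Only numpy, scipy, OpenCV 4.12 (cv2) and the standard library are available. Lean on these libraries where they do the work, as an engineer would, in place of code of your own. Each camera call takes 0.05 s, during which the arm holds its last target. There are 200 camera calls.

TASK

Continue the clutch pack on the splined hub: first slide the thick lined disc down flush onto the fixed backing plate with its tab on the side opposite the backing plate's tab, then slide the thin separator down flush onto the disc with its tab back on the backing plate's side, and let go of both. The hub's grooves stand at an angle nobody has measured, so feel for them by turning each plate under a light push, keep every push or twist on the clutch well under 40 N, and lower the plates rather than letting them drop; leave the other things on the bench where they are.

Things in the scene. Friction and masses are not known exactly. Their poses are not given: they have to be found in the camera images.
- clutch: Slip clutch on a round grey stand, fixed, upright. Origin: on its axis at bench height. Flange 104 mm wide, 12 mm high; drum 66 mm wide; on it, from 40 to 48 mm height, the fixed backing plate, an eight-sided ring 62 mm over flats with one tab 16 mm wide along the clutch's +x, to 51 mm from the axis. The splined hub rises from its middle.
- backing_tab (a point): Point on top of the backing plate's tab, 44 mm from the clutch axis along the clutch's +x, 48 mm above the bench.
- rib_ends (a point): Point on the hub axis, 74 mm above the bench, where the ribs end flat. Below: four grooves 10.4 mm wide, 90 degrees apart, bottoms 12 mm from the axis, between ribs reaching 19.6 mm. The grooves are turned from the clutch's x and y by an unmeasured angle up to 0.35 rad either way, equal for both plates. A plate rests on the rib ends unless its teeth are within about 0.06 rad of the grooves.
- hub_top (a point): Top of the hub on its axis, 88 mm above the bench. From 74 to 82 mm it is a plain round pilot 24 mm in diameter, then it tapers to 14 mm at the top. A brake holds the hub: it turns only above 3 N m. Nothing is sprung; a seated plate stays.
- disc: Lined friction disc, 0.2 kg: eight-sided steel ring, 62 mm over flats (flats 26 mm long), hole 42 mm, with four inward teeth 8 mm wide at its +x, +y, -x, -y, tips 13.5 mm from the axis, and one outward tab along its +x to 51 mm from the axis (12 mm wide, the narrow tab). 12 mm thick, thin lining pads on top. Lies flat on the bench, right side up. Origin: axis, underside. Seated: underside 48 mm above the bench.
- disc_tab (a point): Point in the disc's tab, 44 mm from the disc's axis along its +x, at half thickness.
- separator: Separator plate, 0.15 kg: eight-sided steel ring, 62 mm over flats (flats 26 mm long), hole 42 mm, with four inward teeth 8 mm wide at its +x, +y, -x, -y, tips 13.5 mm from the axis, and one outward tab along its +x to 51 mm from the axis (26 mm wide, the broad tab). 8 mm thick, bare. Lies flat on the bench, right side up. Origin: axis, underside. Seated: underside 60 mm above the bench.
- separator_tab (a point): Point in the separator's tab, 44 mm from its axis along its +x, at half thickness.
- brick: Bystander: perforated red brick, 102 x 215 x 65 mm high, origin under its centre.
- gauge: Bystander: black plastic thickness gauge lying flat, U-shaped frame about 70 x 75 mm, 21 mm high.
- cal_block: Bystander: bronze calibration block 30 x 60 x 20 mm high, origin under its centre.
- tray: Bystander: grey enamel tray of brick chips, 150 x 200 x 28 mm high, origin under its centre.
- spring_ring: Bystander: plain round ring without teeth, 60 mm outside diameter, 6 mm thick; not part of this job.
- brush: Bystander: bench brush lying flat, at the right end of the work area.
- wrench: Bystander: wrench lying flat, at the left end of the work area.
Mind the look-alikes: they are no part of the job. Leave any pink look-alike of the separator alone. There is more than one size of the clutch; the one meant has the size given above.

How it is judged (in metres and radians):
On the way, in this order (a step that is already met when the one before it is completed fails the run):
1. the lined disc is seated flush on the backing plate, its tab opposite the backing plate's tab (z of disc in the frame of clutch between 0.046 and 0.05 m and horizontal distance between disc and clutch below 0.003 m and angle between the z axis of disc and the z axis of clutch, either way round below 0.06 rad and x of disc_tab in the frame of clutch below -0.035 m), for 0.2 s.
2. the separator is seated flush on the disc, its tab on the backing plate's side (all of step 1 and z of separator in the frame of clutch between 0.058 and 0.062 m and horizontal distance between separator and clutch below 0.003 m and angle between the z axis of separator and the z axis of clutch, either way round below 0.06 rad and x of separator_tab in the frame of clutch above 0.035 m), for 0.2 s.
At the end, for the whole second after the job is handed in: Disc underside 48 mm and separator underside 60 mm above the clutch origin (2 mm), both within 3 mm of its axis and level within 0.06 rad; disc tab point over 35 mm to the side away from the backing tab, separator tab point over 35 mm to its side; both released, still (all of step 2 and contact force between the fingers and disc below 0.1 N and linear speed of each of disc, separator below 0.02 m/s and contact force between the fingers and separator below 0.1 N); the robot touches nothing.
It fails at once if the disc is pressed on the clutch with more than 40 N (contact force between disc and clutch above 40 N).
It fails at once if the separator is pressed on the clutch with more than 40 N (contact force between separator and clutch above 40 N).
It fails at once if the robot itself presses on the clutch with more than 40 N (contact force between any of the arm, the fingers and clutch above 40 N).
It fails at once if a bystander (brick, gauge, block, tray, plain ring, brush or wrench) is shifted by more than 20 mm (distance of any of brick, gauge, cal_block, tray, spring_ring, brush, wrench from where it was at the start of the episode above 0.02 m).
It fails at once if a plate is let drop along the hub (faster than 0.3 m/s) ((horizontal distance between disc and clutch below 0.01 m and z of disc in the frame of clutch below 0.074 m and linear speed of disc above 0.3 m/s) or (horizontal distance between separator and clutch below 0.01 m and z of separator in the frame of clutch below 0.074 m and linear speed of separator above 0.3 m/s)).
It also fails if it takes over 72 s, if anything falls off the work surface, if the arm or the gripper's body presses on something with over 40 N, if the wrist force passes 120 N, or if a joint passes its speed limit or range.

## Working session

There is one attempt and no reset: what is moved stays moved. The work goes in short steps, Python scripts to look and compute and a tool call to move; the robot and the scene stay as the last step left them, time stands still between calls to the robot, and variables do not carry over. Pictures are saved under pics/ and viewed, about 8 in all and at most 12, crops included, and the job is handed in when it is done.

Besides the shell and the picture viewer there is one more tool, called after "Emit:" as name(argument=value, ...) on one line, values as JSON. servo_tool: Moves the arm, as the interface text tells. Its arguments: {"type":"object","properties":{"targets":{"type":"array","items":{"type":"array"}},"squeeze":{"type":"number"}},"required":["targets"]}

```bash
mkdir -p pics; ls; python3 - <<'E'
from rig import arm
import cv2
for n in("scene","top"):
    cv2.imwrite(f"pics/{n}0.png",arm.capture(n)[:,:,::-1])
for n in("scene","top","wrist"): print(n,arm.calibration(n))
print(arm.get_state())
E
```

```text
pics
scene {'fovy': 50.45837947472342, 'cx': 321.08508087218735, 'cy': 189.5553057088091, 'k1': 0.033044805668248134, 'rvec': array([ 1.98639246,  1.101635  , -0.54679771]), 'tvec': array([-265.62314222, -175.34182495, 1399.98429055])}
top {'fovy': 56.56336166432736, 'cx': 323.8682341272469, 'cy': 206.81488675342626, 'k1': -0.06008332182596338, 'rvec': array([ 2.17085   , -2.15252846,  0.13302883]), 'tvec': array([ -5.54021433, 520.4696897 , 931.98297499])}
wrist {'fovy': 62.79077489421441, 'cx': 315.4928450635071, 'cy': 199.73827304671565, 'k1': 0.011906731450792369, 'hand_eye': array([[ 9.99999462e-01, -1.00662288e-03,  2.50778645e-04,
         2.91573497e-01],
       [ 8.89316161e-04,  9.56303481e-01,  2.92374521e-01,
        -7.40380033e+01],
       [-5.34131375e-04, -2.92374141e-01,  9.56303862e-01,
        -1.42096094e+02],
       [ 0.00000000e+00,  0.00000000e+00,  0.00000000e+00,
         1.00000000e+00]])}
{'time': 0.1, 'joints': array([-7.59699418e+01,  1.51645317e+01,  9.19759564e+01,  8.21847511e-04,
        7.29774864e+01, -2.11620339e+00]), 'joint_vel': array([-0.02876842, -0.07412224, -0.05247619,  0.00303373, -0.06797981,
       -0.05255262]), 'effort': array([-1.58924840e-04, -5.16707110e+01, -3.68590879e+01, -6.81962092e-05,
        6.33103657e-03, -3.39070800e-05]), 'ee_pos': array([ 187.52598523, -647.71888515,  230.06635983]), 'ee_rot': array([-1.79994859e+02,  1.17865043e-01, -7.38539745e+01]), 'contact_force': array([-0.06716438,  0.04265993, -0.10944543]), 'wrist_torque': array([ 0.00437445, -0.00998659,  0.03094015]), 'width': 84.81387734900727}
```

View pics/top0.png

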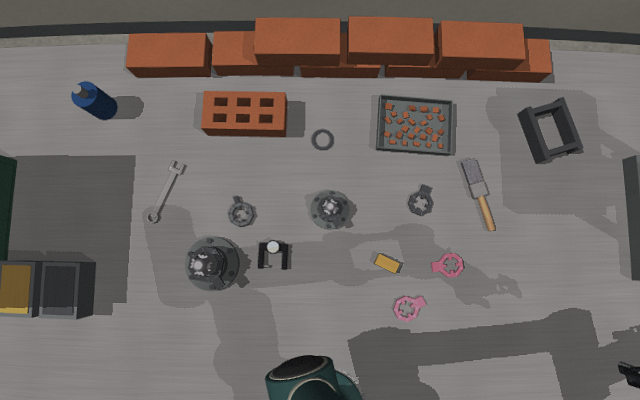

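View pics/scene0.png

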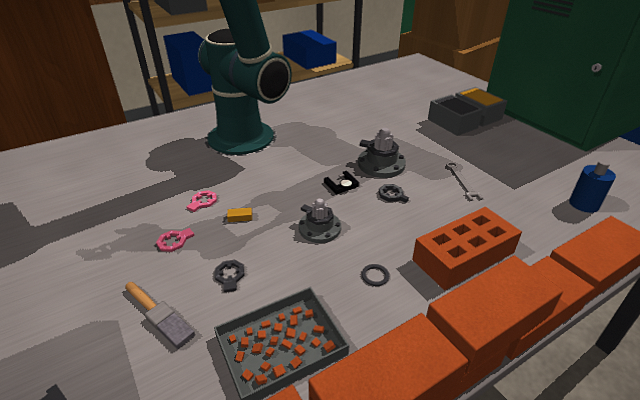

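The top view shows two clutches, at (330,209) and the larger one at (212,263). There are two dark plates, at (241,211) with a narrow tab and at (420,202) with a broad tab, and two pink look-alikes at (450,264) and (408,307). Next I enlarge these and measure their sizes.

```bash
cat > h.py <<'E'
import numpy as np, cv2
from rig import arm
from scipy.spatial.transform import Rotation as R
def cam(name,st=None):
    c=arm.calibration(name); f=200/np.tan(np.radians(c['fovy']/2))
    if name=='wrist':
        st=st or arm.get_state(); T=np.eye(4)
        T[:3,:3]=R.from_euler('xyz',st['ee_rot'],degrees=True).as_matrix(); T[:3,3]=st['ee_pos']
        T=T@c['hand_eye']; Rw,o=T[:3,:3],T[:3,3]
    else:
        Rc=R.from_rotvec(np.ravel(c['rvec'])).as_matrix(); Rw=Rc.T; o=-Rc.T@np.ravel(c['tvec'])
    K=np.array([[f,0,c['cx']],[0,f,c['cy']],[0,0,1]]); return K,np.array([c['k1'],0,0,0,0.]),Rw,o
def plane(cm,px,z):
    K,d,Rw,o=cm
    u=cv2.undistortPoints(np.float64(px).reshape(-1,1,2),K,d)[:,0]
    r=np.c_[u,np.ones(len(u))]@Rw.T
    return (o+r*((z-o[2])/r[:,2])[:,None])[:,:2]
def proj(cm,P):
    K,d,Rw,o=cm; return cv2.projectPoints(np.float64(P).reshape(-1,3),cv2.Rodrigues(Rw.T)[0],-Rw.T@o,K,d)[0][:,0]
E
python3 - <<'E'
from h import *
im=cv2.imread("pics/top0.png"); cm=cam('top')
print('cam at',cm[3])
for n,p in dict(A=(241,211),B=(420,202),P1=(450,264),P2=(408,307),C1=(330,209),C2=(212,263)).items(): print(n,plane(cm,[p],6).round())
crops=[im[y-33:y+33,x-33:x+33] for x,y in((330,209),(212,260),(240,211),(420,202))]
o=[cv2.resize(c,(390,290) if 0 else (290,290),interpolation=cv2.INTER_CUBIC) for c in crops]
cv2.imwrite("pics/c1.png",np.vstack([np.hstack(o[:2]),np.hstack(o[2:])]))
E
```

```text
cam at [405.98881239   1.99884596 987.25920932]
A [[510. 219.]]
B [[ 539. -258.]]
P1 [[ 375. -335.]]
P2 [[ 263. -222.]]
C1 [[518. -18.]]
C2 [[372. 291.]]
```

View pics/c1.png

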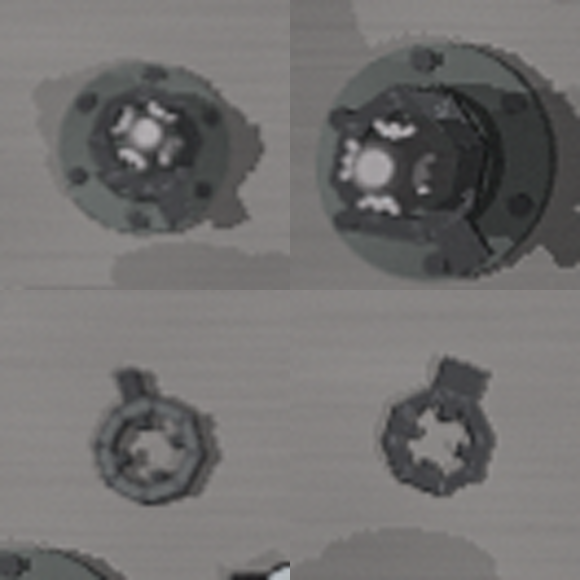

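C1's flange at (330,209) measures about 103 mm, so it is the 104 mm clutch; C2 at (212,263) is larger. Disc = (241,211), lined with a narrow tab. Separator = (420,202), bare grey with a broad tab. I fly over C1 to get a wrist view of all three.

Emit:
servo_tool(targets=[[[-2.86, -2.95, 0], [0, 0, 0], 1], [[-2.86, -2.95, 0], [0, 0, 0], 1], [[-2.86, -2.95, 0], [0, 0, 0], 1], [[-2.86, -2.95, 0], [0, 0, 0], 1], [[-2.86, -2.95, 0], [0, 0, 0], 1], [[-2.86, -2.95, 0], [0, 0, 0], 1], [[-2.86, -2.95, 0], [0, 0, 0], 1], [[-2.86, -2.95, 0], [0, 0, 0], 1], [[-2.86, -2.95, 0], [0, 0, 0], 1]], squeeze=40)

```text
time: 0.85
ee_pos: [371.4, -325.3, 230.9]
ee_rot: [180.0, 0.0, -73.9]
contact_force: [0.8, -0.6, 0.5]
width: 85.8
```

Emit:
servo_tool(targets=[[[-2.86, -2.95, 0], [0, 0, 0], 1], [[-2.86, -2.95, 0], [0, 0, 0], 1], [[-2.86, -2.95, 0], [0, 0, 0], 1], [[-2.86, -2.95, 0], [0, 0, 0], 1], [[-2.86, -2.95, 0], [0, 0, 0], 1], [[-2.86, -2.95, 0], [0, 0, 0], 1], [[-2.86, -2.95, 0], [0, 0, 0], 1], [[-2.86, -2.95, 0], [0, 0, 0], 1], [[-2.86, -2.95, 0], [0, 0, 0], 1], [[0, 0, 0], [0, 0, 0], 1]])

```text
time: 1.68
ee_pos: [557.1, -0.1, 230.9]
ee_rot: [-179.9, 0.2, -73.6]
contact_force: [0.4, -0.2, 0.1]
width: 84.9
```

```bash
python3 - <<'E'
from h import *
st=arm.get_state(); im=arm.capture('wrist')[:,:,::-1]
cv2.imwrite("pics/w1.png",im); np.save('w1.npy',[*st['ee_pos'],*st['ee_rot']])
print(st['ee_pos'],st['ee_rot'],st['joints'],st['joint_vel'].round(2))
cm=cam('wrist',st)
for n,p in dict(A=(510,219,6),B=(539,-258,6),C=(515,-16,48)).items(): print(n,proj(cm,p).round())
E
```

```text
[ 5.57058126e+02 -1.42281071e-01  2.30930361e+02] [-1.79866357e+02  1.59591363e-01 -7.35517628e+01] [ -2.69814612   2.3267963  106.57569119   0.20577914  71.02371851
  70.78701349] [-4.37 -1.75  2.56 -4.33  2.26 -4.86]
A [[116. 153.]]
B [[516. 241.]]
C [[319. 218.]]
```

View pics/w1.png

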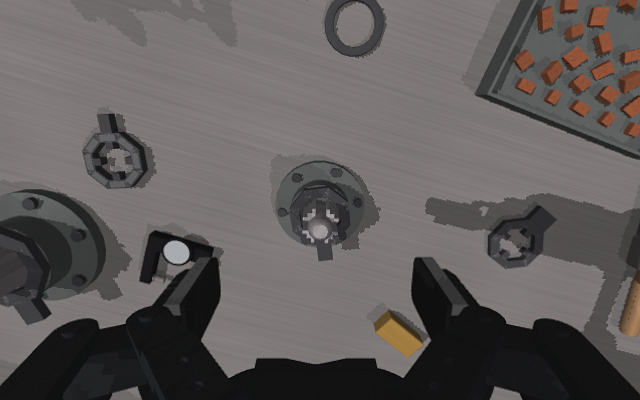

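The wrist view shows the disc at (117,160) with a narrow tab pointing up, the clutch hub at (320,225) with its backing tab pointing down at (325,253), and the separator at (515,243) with a broad tab toward (543,215). Now the coordinates.

```bash
python3 - <<'E'
from h import *
im=cv2.imread('pics/w1.png'); v=np.load('w1.npy'); cm=cam('wrist',dict(ee_pos=v[:3],ee_rot=v[3:]))
ang=lambda d:np.degrees(np.arctan2(d[1],d[0])).round(1)
P=plane(cm,[(117,160),(107,116),(515,243),(543,215)],8)
print('disc',P[0],ang(P[1]-P[0]),'sep',P[2],ang(P[3]-P[2]))
Q=[plane(cm,[(319,229)],88)[0],plane(cm,[(325,253)],48)[0],plane(cm,[(321,203)],12)[0]]
print('clutch',Q,ang(Q[1]-Q[0]))
out=np.hstack([cv2.resize(im[y-45:y+45,x-33:x+33],(396,540),interpolation=cv2.INTER_CUBIC) for x,y in((117,155),(322,215))])
cv2.imwrite('pics/c2.png',out)
# pure top camera check on plates
t=cv2.imread('pics/top0.png'); ct=cam('top')
for n,p,q,z in(('disc',(240.5,213),(235,196),12),('sep',(420,204),(427,189),8)):
    a=plane(ct,[p,q],z); print('top',n,a[0],ang(a[1]-a[0]))
g=cv2.cvtColor(im,cv2.COLOR_BGR2GRAY); K,d,Rw,o=cm
for n,(x,y),z in(('disc',(117,155),12),('sep',(517,238),8)):
    r=g[y-48:y+48,x-48:x+48]; print(n,np.percentile(r,[2,10,20,30,50]))
E
```

```text
disc [503.20144794 215.9327617 ] 19.0 sep [ 537.25816647 -256.45481769] -19.8
clutch [array([518.3196327 , -14.93323015]), array([477.86958737, -34.12992648]), array([520.67575169, -17.27594404])] -154.6
top disc [504.39530714 218.97928171] 19.8
top sep [ 533.0670869 -257.7490409] -26.0
disc [ 25.  59.  75.  89. 120.]
sep [26. 45. 66. 79. 82.]
```

View pics/c2.png

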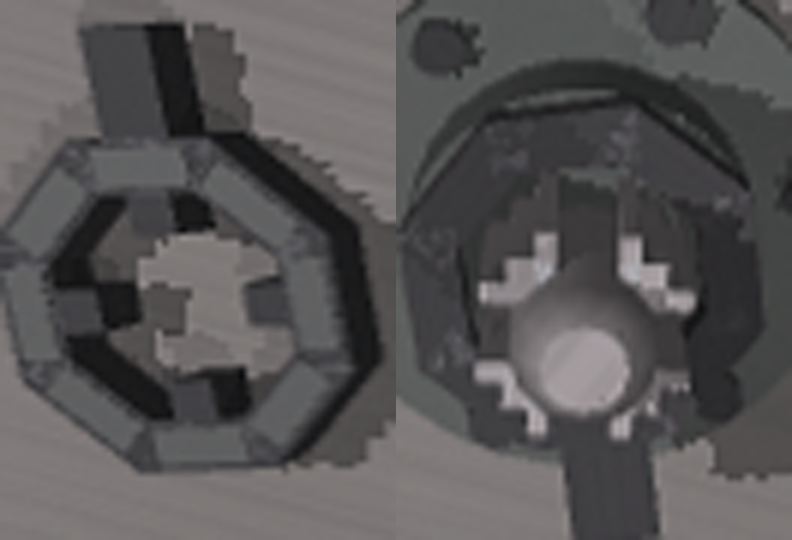

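The crop shows the disc's pads and narrow tab, and the hub with four clear grooves between the bright rib ends. I turn those pixels into numbers.

```bash
python3 - <<'E'
from h import *
v=np.load('w1.npy'); cm=cam('wrist',dict(ee_pos=v[:3],ee_rot=v[3:])); np.set_printoptions(precision=1,suppress=True)
ang=lambda d:np.degrees(np.arctan2(d[1],d[0])).round(1)
f=lambda L,x0,z:plane(cm,np.float64(L)/6+np.array([x0,110]) - (np.array([0,0])),z)
c=f([(65,140),(205,140),(325,240),(340,365),(285,465),(145,465),(25,375),(5,245)],84,12)
ctr=c.mean(0); t=f([(114,25)],84,12)[0]
print('disc',ctr,np.linalg.norm(c-ctr,axis=1),'tab',ang(t-ctr),np.linalg.norm(t-ctr))
print('flat angles',[float((ang((c[i]+c[(i+1)%8])/2-ctr))) for i in range(8)])
g=lambda L,z:plane(cm,(np.float64(L)-[396,0])/6+[289,170],z)
top=g([(587,365)],88)[0]; gr=g([(588,235),(490,335),(580,430),(675,340)],74); rc=gr.mean(0)
print('hub top',top,'rib',rc,'groove lines',ang(gr[2]-gr[0]),ang(gr[3]-gr[1]))
tb=g([(617,530),(608,455)],48); print('tab',tb,ang(tb[0]-rc),ang(tb[0]-top),np.linalg.norm(tb-rc,axis=1))
E
```

```text
disc [502.1 217.7] [33.4 32.2 32.  30.6 33.8 32.2 32.7 30.9] tab 18.2 50.343487516661625
flat angles [19.6, -27.0, -72.2, -116.8, -159.7, 152.7, 108.0, 62.4]
hub top [517.  -17.1] rib [516.3 -16.9] groove lines -165.6 -75.2
tab [[472.  -36.9]
 [485.8 -31. ]] -155.7 -156.3 [48.6 33.6]
```

Emit:
servo_tool(targets=[[[-3.74, -0.15, 0], [0, 0, -0.035], 1], [[-3.74, -0.15, 0], [0, 0, 0], 1], [[-3.74, -0.15, 0.5], [0, 0, 0], 1], [[-3.74, -0.15, 1], [0, 0, 0], 1], [[-3.74, -0.15, 1], [0, 0, 0], 1], [[-3.74, -0.15, 1], [0, 0, 0], 1], [[0, 0, 4], [0, 0, 0], 1], [[0, 0, 3.5], [0, 0, 0], 1], [[0, 0, 0], [0, 0, 0], 1], [[0, 0, 0], [0, 0, 0], 1]])

```text
time: 2.57
ee_pos: [492.0, 208.4, 119.0]
ee_rot: [179.6, -0.0, -71.9]
contact_force: [-0.4, 0.3, 0.4]
width: 85.3
```

```bash
python3 - <<'E'
from h import *
st=arm.get_state(); im=arm.capture('wrist')[:,:,::-1].copy()
np.save('w2.npy',[*st['ee_pos'],*st['ee_rot']]); print(st['ee_pos'],st['ee_rot'],st['joint_vel'].round(1))
cm=cam('wrist',st)
for a in np.radians(np.arange(22.5,382,45)+18.2):
    p=proj(cm,[502.1+33.5*np.cos(a),217.7+33.5*np.sin(a),12])[0]; cv2.circle(im,(int(p[0]),int(p[1])),2,(0,0,255),-1)
cv2.imwrite("pics/w2.png",im)
E
```

```text
[492.02267949 208.37323069 119.02311396] [ 1.79618580e+02 -3.49713567e-02 -7.18836823e+01] [-0.6 -2.2 -4.3  0.  -0.1  0.2]
```

View pics/w2.png

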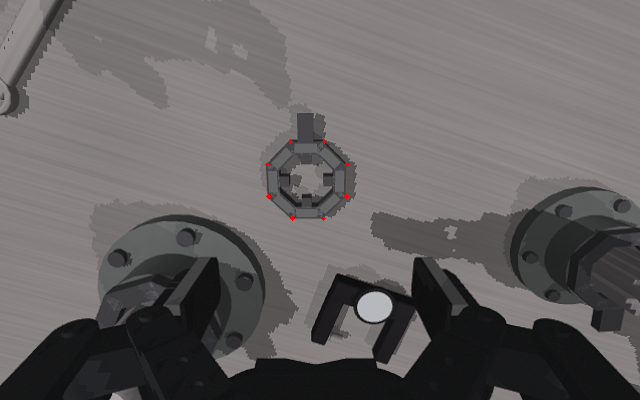

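Emit:
servo_tool(targets=[[[-0.57, -1.25, 2], [0, 0, 0], 0.83], [[0, 0, 3], [0, 0, 0], 0.83], [[0, 0, 3], [0, 0, 0], 0.83], [[0, 0, 2], [0, 0, 0], 0.83], [[0, 0, 0.9], [0, 0, 0], 0.83], [[0, 0, 0.3], [0, 0, 0], 0.83], [[0, 0, 0], [0, 0, 0], 0.83]])

```text
time: 3.2
ee_pos: [506.2, 219.4, 10.8]
ee_rot: [-179.9, 0.0, -71.9]
contact_force: [-0.2, 1.0, 0.0]
width: 70.6
```

Emit:
servo_tool(targets=[[[0, 0, 0.2], [0, 0, 0], 0.83], [[0, 0, 0.2], [0, 0, 0], 0.83], [[0, 0, 0], [0, 0, 0], 0.83]])

```text
time: 3.45
ee_pos: [505.8, 219.8, 6.6]
ee_rot: [-179.9, 0.0, -71.9]
contact_force: [0.0, 0.3, 0.4]
width: 71.0
```

Emit:
servo_tool(targets=[[[0.08, 0.42, 0], [0, 0, 0], 0.83], [[0, 0, 0.2], [0, 0, 0], 0.83], [[0, 0, 0.2], [0, 0, 0], 0.83], [[0, 0, 0.2], [0, 0, 0], 0.83], [[0, 0, 0], [0, 0, 0], 0.83]])

```text
time: 3.87
ee_pos: [500.4, 217.3, -1.3]
ee_rot: [179.9, -0.0, -71.8]
contact_force: [-0.8, 0.1, -0.6]
width: 70.5
```

Emit:
servo_tool(targets=[[[0, 0, 0.15], [0, 0, 0], 0.83], [[0, 0, 0.15], [0, 0, 0], 0.83], [[0, 0, 0], [0, 0, 0], 0.83]])

```text
time: 4.12
ee_pos: [500.6, 217.3, -4.1]
ee_rot: [180.0, -0.0, -71.8]
contact_force: [-0.1, -0.2, -0.8]
width: 71.2
```

Emit:
servo_tool(targets=[[[0, -0.15, 0.15], [0, 0, 0], 0.83], [[0, 0, 0], [0, 0, 0], 0.83], [[0, 0, 0], [0, 0, 0], 0.6], [[0, 0, 0], [0, 0, 0], 0.6], [[0, 0, 0], [0, 0, 0], 0.5], [[0, 0, 0], [0, 0, 0], 0.5]], squeeze=40)

```text
time: 4.62
ee_pos: [502.6, 218.0, -5.0]
ee_rot: [-180.0, 0.0, -71.8]
contact_force: [-0.2, -0.5, 0.5]
width: 60.7
```

Emit:
servo_tool(targets=[[[0, 0, -0.5], [0, 0, 0], 0.3], [[0, 0, -2.5], [0, 0, 0], 0.3], [[0, 0, -4], [0, 0, 0], 0.3], [[0, 0, -4], [0, 0, 0], 0.3], [[2.5, 0.6, -1], [0, 0, 0], 0.3], [[3.5, 1, 0], [0, 0, 0], 0.3], [[3.5, 1, 0], [0, 0, 0], 0.3], [[3.5, 1, 0], [0, 0, 0], 0.3], [[3.5, 1, 0], [0, 0, 0], 0.3], [[3.5, 1, 0], [0, 0, 0], 0.3]])

```text
time: 5.45
ee_pos: [510.5, 8.8, 114.7]
ee_rot: [180.0, 0.0, -71.8]
contact_force: [0.1, 0.2, -1.1]
width: 60.8
```

Emit:
servo_tool(targets=[[[2.2, 0.4, 0], [0, 0, 0], 0.3], [[0.5, 0, 0], [0, 0, 0.063], 0.3], [[0, 0, 0], [0, 0, 0], 0.3], [[0, 0, 0], [0, 0, 0], 0.3], [[0, 0, 0], [0, 0, 0], 0.3]])

```text
time: 5.87
ee_pos: [515.5, -15.9, 114.5]
ee_rot: [180.0, 0.0, -75.4]
contact_force: [-0.8, -0.0, -2.7]
width: 60.8
```

```bash
python3 - <<'E'
from h import *
st=arm.get_state(); im=arm.capture('wrist')[:,:,::-1].copy()
np.save('w3.npy',[*st['ee_pos'],*st['ee_rot']]); print(st['ee_pos'],st['ee_rot'],st['joints'].round(1),st['contact_force'],st['width'],st['time'])
cm=cam('wrist',st); a=np.radians(np.arange(22.5,382,45)-st['ee_rot'][2]*0+st['ee_rot'][2]+90)
P=[[st['ee_pos'][0]+33.5*np.cos(t),st['ee_pos'][1]+33.5*np.sin(t),st['ee_pos'][2]+17] for t in a]
P+= [[516.7,-17,88]]
for p in proj(cm,P): cv2.circle(im,(int(round(p[0])),int(round(p[1]))),1,(0,0,255),-1)
cv2.imwrite("pics/w3.png",cv2.resize(im[110:310,190:450],None,fx=3,fy=3,interpolation=cv2.INTER_CUBIC)[:600])
E
```

```text
[515.45505673 -15.93955279 114.50814374] [ 1.79953480e+02  3.63917097e-02 -7.53681683e+01] [ -4.6   4.  117.9   0.   58.2  70.8] [-0.7729376  -0.04707666 -2.68892001] 60.81810627562896 5.8667
```

View pics/w3.png

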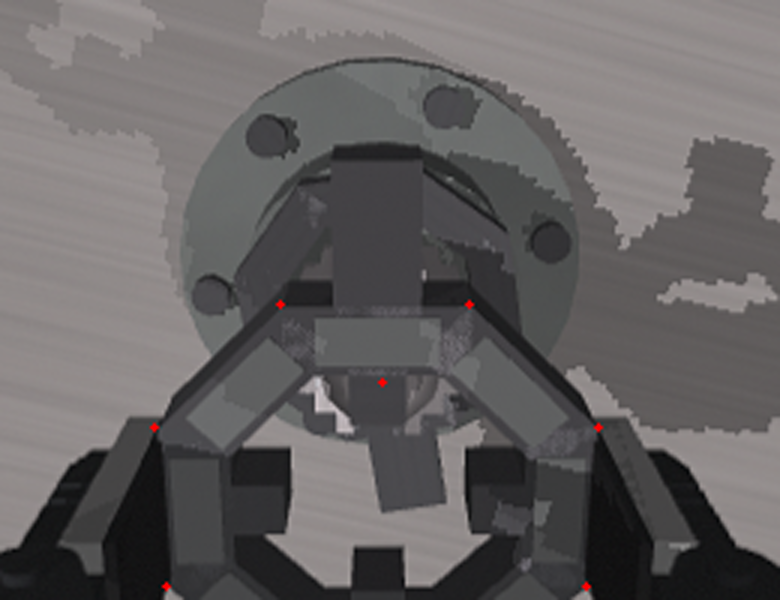

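Emit:
servo_tool(targets=[[[0.14, -0.09, 0.8], [0, 0, 0], 0.3], [[0, 0, 0.8], [0, 0, 0], 0.3], [[0, 0, 0.7], [0, 0, 0], 0.3], [[0, 0, 0.4], [0, 0, 0], 0.3], [[0, 0, 0.4], [0, 0, 0], 0.3], [[0, 0, 0.3], [0, 0, 0], 0.3], [[0, 0, 0], [0, 0, 0], 0.3]])

```text
time: 6.5
ee_pos: [516.6, -17.5, 79.8]
ee_rot: [179.9, 0.0, -75.4]
contact_force: [0.1, -0.2, -1.3]
width: 60.8
```

Emit:
servo_tool(targets=[[[0, 0, 0.2], [0, 0, 0], 0.3], [[0, 0, 0.2], [0, 0, 0], 0.3], [[0, 0, 0.2], [0, 0, 0], 0.3], [[0, 0, 0], [0, 0, 0], 0.3]])

```text
time: 6.83
ee_pos: [517.1, -17.6, 74.5]
ee_rot: [180.0, 0.0, -75.5]
contact_force: [-0.6, 0.1, -2.7]
width: 61.1
```

Emit:
servo_tool(targets=[[[0, 0, 0.2], [0, 0, 0], 0.3], [[0, 0, 0.1], [0, 0, 0], 0.3], [[0, 0, 0.1], [0, 0, 0], 0.3], [[0, 0, 0.1], [0, 0, 0], 0.3], [[0, 0, 0], [0, 0, 0], 0.3]])

```text
time: 7.25
ee_pos: [517.1, -17.6, 69.6]
ee_rot: [180.0, 0.0, -75.5]
contact_force: [0.1, 3.0, -1.8]
width: 60.7
```

Emit:
servo_tool(targets=[[[0, 0, 0.1], [0, 0, 0], 0.3], [[0, 0, 0.1], [0, 0, 0], 0.3], [[0, 0, 0], [0, 0, 0], 0.3]])

```text
time: 7.5
ee_pos: [517.2, -17.3, 67.7]
ee_rot: [-180.0, 0.0, -75.5]
contact_force: [0.3, 3.3, -1.6]
width: 60.7
```

Emit:
servo_tool(targets=[[[-0.03, -0.01, 0.1], [0, 0, 0], 0.3], [[0, 0, 0.1], [0, 0, 0], 0.3], [[0, 0, 0.1], [0, 0, 0], 0.3], [[0, 0, 0], [0, 0, 0], 0.3]])

```text
time: 7.83
ee_pos: [517.1, -17.1, 64.5]
ee_rot: [180.0, 0.0, -75.5]
contact_force: [0.2, 3.7, -1.4]
width: 61.1
```

```bash
python3 -c "
from h import *
s=arm.get_state();print(s['ee_pos'],s['ee_rot'],s['contact_force'],s['wrist_torque'])"
```

```text
[517.09583641 -17.09742459  64.51144928] [ 1.79989294e+02  2.52829742e-02 -7.54618734e+01] [ 0.20101486  3.70291865 -1.38493701] [ 6.13362361e-01  6.26982872e-02 -5.48293375e-04]
```

Emit:
servo_tool(targets=[[[-0.06, -0.02, 0.15], [0, 0, 0], 0.3], [[0, 0, 0.15], [0, 0, 0], 0.3], [[0, 0, 0.15], [0, 0, 0], 0.3], [[0, 0, 0.15], [0, 0, 0], 0.3], [[0, 0, 0.15], [0, 0, 0], 0.3], [[0, 0, 0.15], [0, 0, 0], 0.3], [[0, 0, 0], [0, 0, 0], 0.3]])

```text
time: 8.42
ee_pos: [517.1, -16.9, 55.3]
ee_rot: [180.0, -0.0, -75.4]
contact_force: [0.1, 0.2, -2.3]
width: 61.0
```

Emit:
servo_tool(targets=[[[0, 0, 0.15], [0, 0, 0], 0.3], [[0, 0, 0.15], [0, 0, 0], 0.3], [[0, 0, 0.15], [0, 0, 0], 0.3], [[0, 0, 0.15], [0, 0, 0], 0.3], [[0, 0, 0.1], [0, 0, 0], 0.3], [[0, 0, 0.1], [0, 0, 0], 0.3], [[0, 0, 0], [0, 0, 0], 0.3]])

```text
time: 9.0
ee_pos: [517.1, -16.8, 47.5]
ee_rot: [180.0, 0.0, -75.5]
contact_force: [0.0, -1.0, -1.7]
width: 60.9
```

Emit:
servo_tool(targets=[[[0, 0, 0.1], [0, 0, 0], 0.3], [[0, 0, 0.1], [0, 0, 0], 0.3], [[0, 0, 0.1], [0, 0, 0], 0.3], [[0, 0, 0.05], [0, 0, 0], 0.3], [[0, 0, 0], [0, 0, 0], 0.3]])

```text
time: 9.42
ee_pos: [517.1, -16.7, 44.1]
ee_rot: [180.0, 0.0, -75.5]
contact_force: [-0.2, 0.6, -1.5]
width: 60.7
```

Emit:
servo_tool(targets=[[[0, 0, 0.05], [0, 0, 0], 0.3], [[0, 0, 0.05], [0, 0, 0], 0.3], [[0, 0, 0], [0, 0, 0], 0.3]])

```text
time: 9.67
ee_pos: [517.2, -16.7, 43.2]
ee_rot: [180.0, 0.0, -75.5]
contact_force: [0.0, 0.2, -2.5]
width: 60.7
```

Emit:
servo_tool(targets=[[[0, 0, 0.05], [0, 0, 0], 0.3], [[0, 0, 0.05], [0, 0, 0], 0.3], [[0, 0, 0], [0, 0, 0], 0.3]])

```text
time: 9.92
ee_pos: [517.3, -16.7, 43.0]
ee_rot: [180.0, 0.0, -75.5]
contact_force: [-2.6, -0.1, 4.9]
width: 61.1
```

Contact came exactly at the expected seat height, at 7 N. I release, lift, and go over to the separator.

Emit:
servo_tool(targets=[[[0, 0, -0.05], [0, 0, 0], 0.75], [[0, 0, 0], [0, 0, 0], 0.85], [[0, 0, 0], [0, 0, 0], 0.85], [[0, 0, 0], [0, 0, 0], 0.85], [[0, 0, -0.5], [0, 0, 0], 0.85], [[0, 0, -2], [0, 0, 0], 0.85], [[0, 0, -3], [0, 0, 0], 0.85], [[0, 0, -3], [0, 0, 0], 0.85], [[0, 0, 0], [0, 0, 0], 0.85]])

```text
time: 10.67
ee_pos: [522.1, -17.1, 134.6]
ee_rot: [-179.4, -0.2, -75.5]
contact_force: [1.3, -0.2, -0.0]
width: 72.5
```

```bash
python3 - <<'E'
from h import *
st=arm.get_state(); im=arm.capture('wrist')[:,:,::-1].copy()
print(st['ee_pos'],st['ee_rot'],st['contact_force'],st['time'])
cm=cam('wrist',st); a=np.radians(np.arange(22.5,382,45)+14.6)
P=[[516.9+33.5*np.cos(t),-16.9+33.5*np.sin(t),60] for t in a]
for p in proj(cm,P): cv2.circle(im,(int(round(p[0])),int(round(p[1]))),1,(0,0,255),-1)
cv2.imwrite("pics/w4.png",cv2.resize(im[130:330,190:450],None,fx=3,fy=3,interpolation=cv2.INTER_CUBIC)[:600])
E
```

```text
[522.07592786 -17.08052612 134.59271779] [-179.38582723   -0.21204225  -75.45799925] [ 1.34862016 -0.22666671 -0.02938187] 10.6667
```

View pics/w4.png

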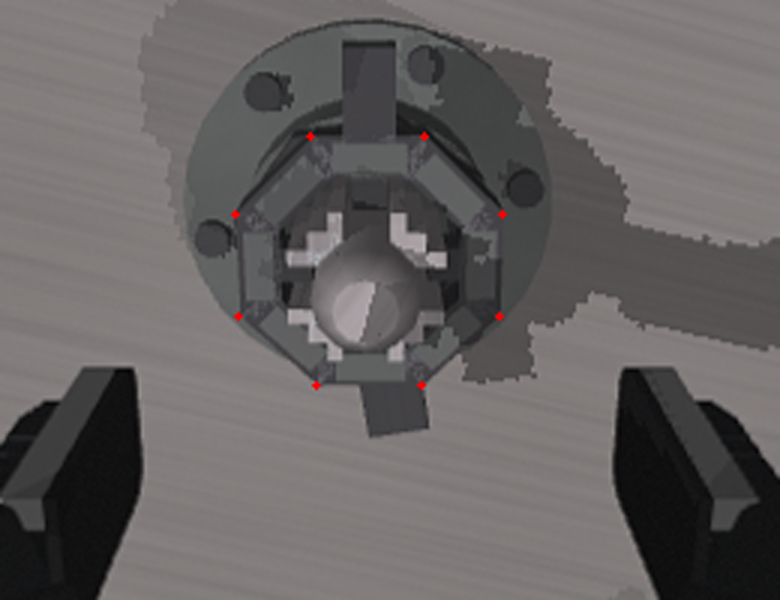

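Emit:
servo_tool(targets=[[[3, 0.5, -1], [0, 0, 0], 0.9], [[3.8, 0.7, -1], [0, 0, 0], 0.9], [[3.8, 0.7, -1], [0, 0, 0], 0.9], [[3.8, 0.7, 0], [0, 0, 0], 0.9], [[3.8, 0.7, 0], [0, 0, 0], 0.9], [[3.8, 0.7, 0], [0, 0, 0], 0.9], [[1.6, 0.45, 0], [0, 0, 0], 0.9], [[0, 0, 0], [0, 0, -0.12], 0.9], [[0, 0, 0], [0, 0, -0.12], 0.9], [[0, 0, 0], [0, 0, -0.12], 0.9]])

```text
time: 11.55
ee_pos: [532.5, -256.8, 156.2]
ee_rot: [179.9, 0.1, -54.6]
contact_force: [0.4, -0.4, -0.1]
width: 77.0
```

Emit:
servo_tool(targets=[[[0, 0, 0], [0, 0, -0.124], 0.9], [[0, 0, 0], [0, 0, -0.124], 0.9], [[0, 0, 0], [0, 0, -0.124], 0.9], [[0, 0, 0], [0, 0, -0.124], 0.9], [[0, 0, 0], [0, 0, -0.124], 0.9], [[0, 0, 0], [0, 0, -0.124], 0.9], [[0, 0, 0], [0, 0, -0.124], 0.9], [[0, 0, 0], [0, 0, -0.124], 0.9], [[0, 0, 0], [0, 0, -0.124], 0.9], [[0, 0, 0], [0, 0, -0.124], 0.9]])

```text
time: 12.38
ee_pos: [532.7, -255.9, 156.4]
ee_rot: [-179.9, 0.1, 16.6]
contact_force: [-0.5, -0.2, 0.0]
width: 77.2
```

Emit:
servo_tool(targets=[[[0, 0, 0], [0, 0, -0.124], 0.9], [[0, 0, 0], [0, 0, -0.124], 0.9], [[0, 0, 0], [0, 0, -0.124], 0.9], [[0, 0, 0], [0, 0, -0.124], 0.9], [[0, 0, 0], [0, 0, -0.124], 0.9], [[0, 0, 0], [0, 0, -0.124], 0.9], [[0, 0, 0], [0, 0, -0.124], 0.9], [[0, 0, 0], [0, 0, 0], 0.9], [[0, 0, 0], [0, 0, 0], 0.9], [[0, 0, 0], [0, 0, 0], 0.9]])

```text
time: 13.22
ee_pos: [533.1, -256.1, 157.1]
ee_rot: [-179.9, -0.0, 65.8]
contact_force: [0.2, -0.2, 0.5]
width: 76.7
```

The disc sits flush: the predicted corners for a top face at 60 mm match, and its tab at (370,90) lies opposite the backing tab at (395,410). Next I look at the separator from above.

```bash
python3 - <<'E'
from h import *
st=arm.get_state(); im=arm.capture('wrist')[:,:,::-1].copy()
np.save('w5.npy',[*st['ee_pos'],*st['ee_rot']]); print(st['ee_pos'],st['ee_rot'],st['joints'].round(1))
p=proj(cam('wrist',st),[535,-257,8])[0].round().astype(int); print(p)
cv2.imwrite('pics/w5full.png',im); x0,y0=p[0]-65,p[1]-50; print(x0,y0)
cv2.imwrite("pics/w5.png",cv2.resize(im[max(y0,0):max(y0,0)+100,x0:x0+130],None,fx=6,fy=6,interpolation=cv2.INTER_CUBIC)[:600])
E
```

```text
[ 533.06591018 -256.12666674  157.07107726] [-1.79931314e+02 -5.14725759e-03  6.57683083e+01] [-28.1   9.5 106.8   0.   63.8 -93.8]
[316 187]
251 137
```

View pics/w5.png

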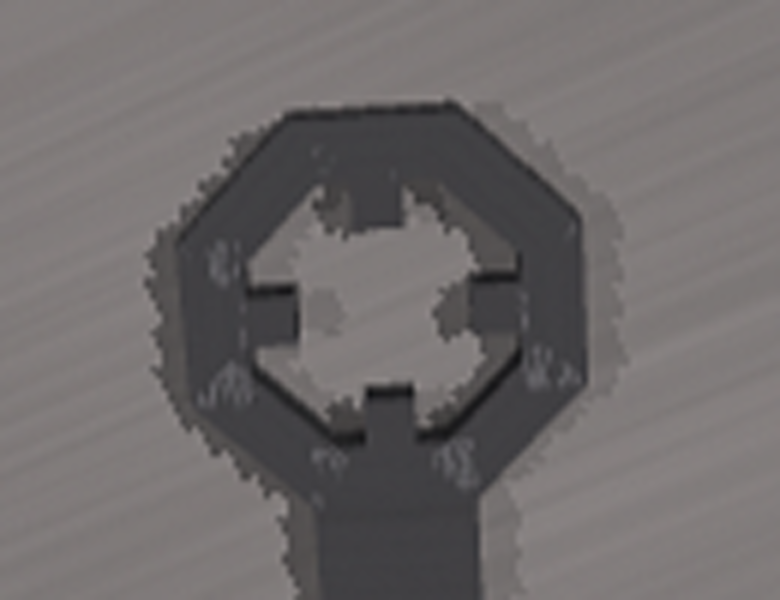

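```bash
python3 - <<'E'
from h import *
v=np.load('w5.npy'); cm=cam('wrist',dict(ee_pos=v[:3],ee_rot=v[3:])); np.set_printoptions(precision=1,suppress=True)
ang=lambda d:np.degrees(np.arctan2(d[1],d[0])).round(1)
f=lambda L,z:plane(cm,np.float64(L)/6+[251,137],z)
c=f([(288,122),(450,110),(578,220),(583,382),(478,495),(318,503),(192,388),(182,240)],8)
ctr=c.mean(0); print(ctr,np.linalg.norm(c-ctr,axis=1)); print([float(ang(c[i]-c[i+4])) for i in range(4)], 'expect tab+157.5..')
t=f([(270,318),(497,303),(377,180),(389,400)],8); print(ang(t[1]-t[0]),ang(t[3]-t[2]))
im=cv2.imread('pics/w5full.png'); g=cv2.cvtColor(im,cv2.COLOR_BGR2GRAY)
m=(g[137:290,251:381]<80).astype(np.uint8); n,l,s,ce=cv2.connectedComponentsWithStats(m); k=1+s[1:,4].argmax(); print(s[k],ce[k]); 
ys=np.arange(225,245)-137
for y in(90,95,100,103):
    xs=np.where(l[y]==k)[0]; print(y+137,xs.min()+251,xs.max()+251)
E
```

```text
[ 535.9 -258.7] [32.4 32.4 32.6 32.9 33.5 33.1 32.2 32.5]
[-178.1, 137.7, 89.9, 45.6] expect tab+157.5..
69.6 -21.3
[  28   17   70   87 3072] [63.5 57.5]
227 303 330
232 304 330
237 304 330
240 303 311
```

Emit:
servo_tool(targets=[[[0, 0, 2], [0, 0, -0.056], 0.83], [[-0.14, 0.35, 2.5], [0, 0, 0], 0.83], [[0, 0, 3], [0, 0, 0], 0.83], [[0, 0, 3], [0, 0, 0], 0.83], [[0, 0, 2], [0, 0, 0], 0.83], [[0, 0, 1.5], [0, 0, 0], 0.83], [[0, 0, 0.5], [0, 0, 0], 0.83], [[0, 0, 0.3], [0, 0, 0], 0.83], [[0, 0, 0], [0, 0, 0], 0.83], [[0, 0, 0], [0, 0, 0], 0.83]])

```text
time: 14.1
ee_pos: [537.2, -259.4, 11.0]
ee_rot: [179.9, 0.0, 69.1]
contact_force: [-0.4, -0.1, -0.2]
width: 70.8
```

Emit:
servo_tool(targets=[[[0.02, -0.14, 0.4], [0, 0, 0], 0.83], [[0, 0, 0.4], [0, 0, 0], 0.83], [[0, 0, 0.3], [0, 0, 0], 0.83], [[0, 0, 0.2], [0, 0, 0], 0.83], [[0, 0, 0.2], [0, 0, 0], 0.83], [[0, 0, 0.1], [0, 0, 0], 0.83], [[0, 0, 0], [0, 0, 0], 0.83]])

```text
time: 14.68
ee_pos: [534.8, -258.1, -6.6]
ee_rot: [-180.0, -0.0, 69.2]
contact_force: [0.3, 0.4, -0.2]
width: 70.9
```

Emit:
servo_tool(targets=[[[0, 0, 0], [0, 0, 0], 0.7], [[0, 0, 0], [0, 0, 0], 0.6], [[0, 0, 0], [0, 0, 0], 0.5], [[0, 0, 0], [0, 0, 0], 0.4], [[0, 0, 0], [0, 0, 0], 0.3]])

```text
time: 15.1
ee_pos: [535.9, -258.7, -5.1]
ee_rot: [179.9, 0.0, 69.2]
contact_force: [-1.8, 0.4, 5.1]
width: 60.9
```

Emit:
servo_tool(targets=[[[0, 0, -0.5], [0, 0, 0], 0.3], [[0, 0, -3], [0, 0, 0], 0.3], [[0, 0, -4], [0, 0, 0], 0.3], [[0, 0, -4], [0, 0, 0], 0.3], [[3.14, -1.48, -0.5], [0, 0, 0], 0.3], [[3.14, -1.48, 0], [0, 0, 0], 0.3], [[3.14, -1.48, 0], [0, 0, 0], 0.3], [[3.14, -1.48, 0], [0, 0, 0], 0.3], [[3.14, -1.48, 0], [0, 0, 0], 0.3], [[3.14, -1.48, 0], [0, 0, 0], 0.3]])

```text
time: 15.93
ee_pos: [518.1, -49.0, 113.6]
ee_rot: [-180.0, 0.0, 69.1]
contact_force: [0.6, 0.6, -1.4]
width: 60.8
```

Emit:
servo_tool(targets=[[[3.12, -1.47, 0], [0, 0, 0], 0.3], [[0, 0, 0], [0, 0, 0.124], 0.3], [[0, 0, 0], [0, 0, 0.124], 0.3], [[0, 0, 0], [0, 0, 0.124], 0.3], [[0, 0, 0], [0, 0, 0.124], 0.3], [[0, 0, 0], [0, 0, 0.124], 0.3], [[0, 0, 0], [0, 0, 0.124], 0.3], [[0, 0, 0], [0, 0, 0.124], 0.3], [[0, 0, 0], [0, 0, 0.124], 0.3], [[0, 0, 0], [0, 0, 0.124], 0.3]])

```text
time: 16.77
ee_pos: [515.8, -16.0, 113.4]
ee_rot: [-180.0, 0.1, 4.9]
contact_force: [0.8, -0.1, -1.6]
width: 60.6
```

Emit:
servo_tool(targets=[[[0, 0, 0], [0, 0, 0.124], 0.3], [[0, 0, 0], [0, 0, 0.124], 0.3], [[0, 0, 0], [0, 0, 0.124], 0.3], [[0, 0, 0], [0, 0, 0.124], 0.3], [[0, 0, 0], [0, 0, 0.124], 0.3], [[0, 0, 0], [0, 0, 0.124], 0.3], [[0, 0, 0], [0, 0, 0.124], 0.3], [[0, 0, 0], [0, 0, 0.124], 0.3], [[0, 0, 0], [0, 0, 0.124], 0.3], [[0, 0, 0], [0, 0, 0.124], 0.3]])

```text
time: 17.6
ee_pos: [515.8, -16.1, 113.4]
ee_rot: [179.9, 0.0, -66.2]
contact_force: [-0.0, 1.5, -1.6]
width: 60.7
```

Emit:
servo_tool(targets=[[[0, 0, 0], [0, 0, 0.124], 0.3], [[0, 0, 0], [0, 0, 0.044], 0.3], [[0, 0, 0], [0, 0, 0], 0.3], [[0, 0, 0], [0, 0, 0], 0.3], [[0, 0, 0], [0, 0, 0], 0.3], [[0, 0, 0], [0, 0, 0], 0.3]])

```text
time: 18.1
ee_pos: [516.2, -16.1, 113.7]
ee_rot: [180.0, 0.0, -75.4]
contact_force: [0.7, -0.7, -2.4]
width: 60.8
```

```bash
python3 - <<'E'
from h import *
st=arm.get_state(); im=arm.capture('wrist')[:,:,::-1].copy()
np.save('w6.npy',[*st['ee_pos'],*st['ee_rot']]); print(st['ee_pos'],st['ee_rot'],st['joints'].round(1),st['contact_force'],st['width'],st['time'])
cm=cam('wrist',st); a=np.radians(np.arange(22.5,382,45)+st['ee_rot'][2]+90)
P=[[st['ee_pos'][0]+33.5*np.cos(t),st['ee_pos'][1]+33.5*np.sin(t),st['ee_pos'][2]+13.1] for t in a]
for p in proj(cm,P): cv2.circle(im,(int(round(p[0])),int(round(p[1]))),1,(0,0,255),-1)
cv2.imwrite("pics/w6.png",cv2.resize(im[200:400,190:450],None,fx=3,fy=3,interpolation=cv2.INTER_CUBIC)[:600])
E
```

```text
[516.24937923 -16.12816382 113.67591738] [ 1.79985436e+02  5.75880614e-03 -7.54065043e+01] [ -4.6   4.1 117.9   0.   58.   70.9] [ 0.71626509 -0.72387124 -2.44211262] 60.78548020357859 18.1
```

View pics/w6.png

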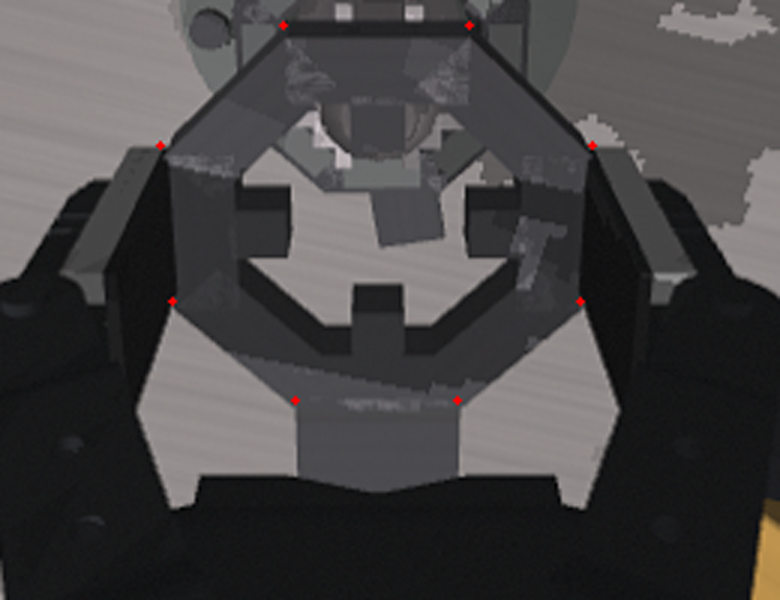

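The separator is held squarely: level, its tab pointing straight back at (378,440), and roughly 1 mm off along tool y. I trim that out and lower it.

Emit:
servo_tool(targets=[[[0.05, -0.14, 0.8], [0, 0, 0], 0.3], [[0, 0, 0.8], [0, 0, 0], 0.3], [[0, 0, 0.7], [0, 0, 0], 0.3], [[0, 0, 0.4], [0, 0, 0], 0.3], [[0, 0, 0.3], [0, 0, 0], 0.3], [[0, 0, 0.2], [0, 0, 0], 0.3], [[0, 0, 0.2], [0, 0, 0], 0.3], [[0, 0, 0], [0, 0, 0], 0.3]])

```text
time: 18.82
ee_pos: [517.7, -16.3, 79.4]
ee_rot: [180.0, 0.0, -75.5]
contact_force: [-0.5, 0.6, -1.3]
width: 61.1
```

Emit:
servo_tool(targets=[[[0, 0, 0.2], [0, 0, 0], 0.3], [[0, 0, 0.2], [0, 0, 0], 0.3], [[0, 0, 0.1], [0, 0, 0], 0.3], [[0, 0, 0], [0, 0, 0], 0.3]])

```text
time: 19.15
ee_pos: [517.8, -16.2, 74.6]
ee_rot: [180.0, 0.0, -75.5]
contact_force: [0.3, 0.2, -1.3]
width: 60.9
```

Emit:
servo_tool(targets=[[[0, 0, 0.1], [0, 0, 0], 0.3], [[0, 0, 0.1], [0, 0, 0], 0.3], [[0, 0, 0.1], [0, 0, 0], 0.3], [[0, 0, 0], [0, 0, 0], 0.3]])

```text
time: 19.48
ee_pos: [517.7, -16.2, 71.6]
ee_rot: [180.0, 0.0, -75.5]
contact_force: [0.2, 1.1, -1.3]
width: 60.6
```

Emit:
servo_tool(targets=[[[0, 0, 0.1], [0, 0, 0], 0.3], [[0, 0, 0.1], [0, 0, 0], 0.3], [[0, 0, 0.1], [0, 0, 0], 0.3], [[0, 0, 0], [0, 0, 0], 0.3]])

```text
time: 19.82
ee_pos: [517.7, -16.3, 68.5]
ee_rot: [180.0, 0.0, -75.5]
contact_force: [0.2, 0.6, -1.8]
width: 60.5
```

Emit:
servo_tool(targets=[[[0, 0, 0.1], [0, 0, 0], 0.3], [[0, 0, 0.1], [0, 0, 0], 0.3], [[0, 0, 0], [0, 0, 0], 0.3]])

```text
time: 20.07
ee_pos: [517.7, -16.3, 66.5]
ee_rot: [180.0, 0.0, -75.5]
contact_force: [-0.7, 0.3, -1.9]
width: 60.6
```

Emit:
servo_tool(targets=[[[0, 0, 0.15], [0, 0, 0], 0.3], [[0, 0, 0.15], [0, 0, 0], 0.3], [[0, 0, 0.15], [0, 0, 0], 0.3], [[0, 0, 0.15], [0, 0, 0], 0.3], [[0, 0, 0.1], [0, 0, 0], 0.3], [[0, 0, 0.1], [0, 0, 0], 0.3], [[0, 0, 0], [0, 0, 0], 0.3]])

```text
time: 20.65
ee_pos: [517.7, -16.2, 58.5]
ee_rot: [180.0, 0.0, -75.5]
contact_force: [-0.2, -0.8, -2.2]
width: 60.4
```

Emit:
servo_tool(targets=[[[0, 0, 0.1], [0, 0, 0], 0.3], [[0, 0, 0.1], [0, 0, 0], 0.3], [[0, 0, 0], [0, 0, 0], 0.3]])

```text
time: 20.9
ee_pos: [517.8, -16.3, 56.6]
ee_rot: [180.0, 0.0, -75.5]
contact_force: [0.0, 0.4, -1.8]
width: 60.8
```

Emit:
servo_tool(targets=[[[0, 0, 0.05], [0, 0, 0], 0.3], [[0, 0, 0.05], [0, 0, 0], 0.3], [[0, 0, 0], [0, 0, 0], 0.3]])

```text
time: 21.15
ee_pos: [517.8, -16.3, 55.7]
ee_rot: [180.0, 0.0, -75.5]
contact_force: [-0.2, 0.2, -1.1]
width: 60.6
```

Emit:
servo_tool(targets=[[[0, 0, 0.05], [0, 0, 0], 0.3], [[0, 0, 0], [0, 0, 0], 0.3]])

```text
time: 21.32
ee_pos: [517.9, -16.3, 55.2]
ee_rot: [180.0, -0.0, -75.5]
contact_force: [-0.3, 0.3, -1.4]
width: 60.7
```

Emit:
servo_tool(targets=[[[0, 0, 0.05], [0, 0, 0], 0.3], [[0, 0, 0], [0, 0, 0], 0.3]])

```text
time: 21.48
ee_pos: [518.0, -16.3, 54.9]
ee_rot: [-180.0, -0.0, -75.5]
contact_force: [0.1, -0.4, -0.3]
width: 61.2
```

Emit:
servo_tool(targets=[[[0, 0, 0.04], [0, 0, 0], 0.3], [[0, 0, 0], [0, 0, 0], 0.3]])

```text
time: 21.65
ee_pos: [518.0, -16.3, 54.8]
ee_rot: [-180.0, -0.0, -75.5]
contact_force: [-2.0, 0.7, 2.3]
width: 61.0
```

Contact at the expected height, with a light force. I release, raise the hand, and check.

Emit:
servo_tool(targets=[[[0, 0, 0], [0, 0, 0], 0.75], [[0, 0, 0], [0, 0, 0], 0.85], [[0, 0, 0], [0, 0, 0], 0.85], [[0, 0, 0], [0, 0, 0], 0.85], [[0, 0, -0.5], [0, 0, 0], 0.85], [[0, 0, -2], [0, 0, 0], 0.85], [[0, 0, -3], [0, 0, 0], 0.85], [[0, 0, -2.5], [0, 0, 0], 0.85], [[0, 0, 0], [0, 0, 0], 0.85], [[0, 0, 0], [0, 0, 0], 0.85]])

```text
time: 22.48
ee_pos: [519.8, -16.4, 136.9]
ee_rot: [-179.7, -0.1, -75.5]
contact_force: [-0.3, -0.6, -0.3]
width: 72.5
```

```bash
python3 - <<'E'
from h import *
st=arm.get_state(); im=arm.capture('wrist')[:,:,::-1].copy()
print(st['ee_pos'],st['ee_rot'],st['contact_force'],st['time'])
cm=cam('wrist',st); a=np.radians(np.arange(22.5,382,45)+14.6)
P=[[516.9+32.7*np.cos(t),-16.9+32.7*np.sin(t),68] for t in a]
for p in proj(cm,P): cv2.circle(im,(int(round(p[0])),int(round(p[1]))),1,(0,0,255),-1)
cv2.imwrite("pics/w7.png",cv2.resize(im[130:330,190:450],None,fx=3,fy=3,interpolation=cv2.INTER_CUBIC)[:600])
E
```

```text
[519.7720983  -16.41565738 136.86215311] [-1.79727612e+02 -9.24155682e-02 -7.54604418e+01] [-0.29194025 -0.58696095 -0.32266036] 22.4833
```

View pics/w7.png

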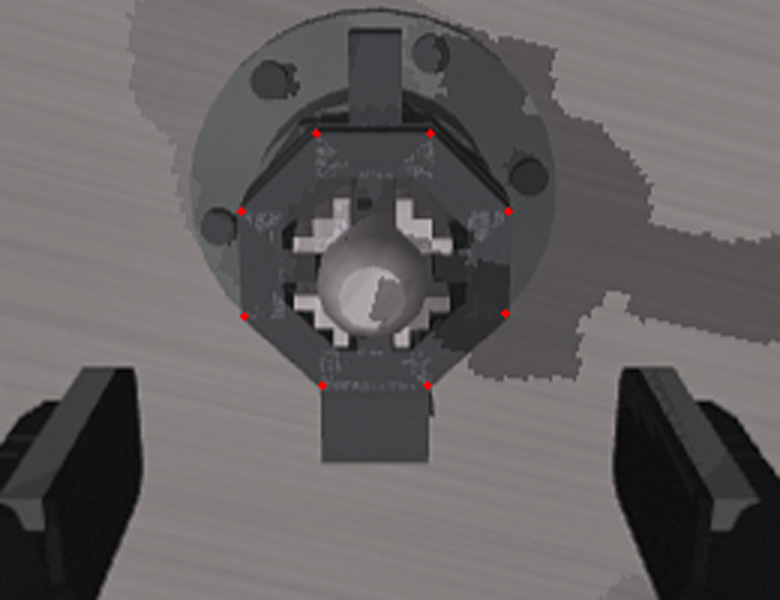

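The separator lies flush: its corners match the predicted positions for a top face at 68 mm. Its broad tab at (375,425) covers the backing tab and the disc's narrow tab is opposite at (375,75). The gripper is clear of everything, so I hand in.

```bash
python3 -c "
from rig import arm
print(arm.hand_in(), arm.get_state()['time'])"
```

```text
the job is handed in; nothing more can be done
the job is handed in; nothing more can be done
```

I slid the lined disc and then the separator onto the 104 mm clutch, released both, and handed the job in at about 22.5 s of the 72 s allowed. The hand-in gave no verdict.

- **Finding the grooves:** I read the groove angle from the wrist picture, about 9° from the clutch's x. Both plates went past the rib ends first time, so I did no turning search under push as you had asked.
- **Forces:** the disc touched down at about 7 N and the separator at about 4 N at the expected heights. The largest side force I read was about 4 N. Force was only reported at the end of each move, so a short peak in between would not have shown.
- **Final check:** after each release, the wrist picture showed the plate's top corners where a flush seat puts them, about 60 mm for the disc and 68 mm for the separator. The disc tab is opposite the backing tab and the separator tab is over it. The gripper was open and clear, with wrist force below 1 N.
- **Disagreements:** the separator sat roughly 1 mm off centre in the grip, and I corrected for that before lowering it. The plate outlines measured 2–4 % smaller than nominal in the pictures.
- **Not checked:** I took no final picture of the bystanders. Nothing came into contact with them that I noticed.

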